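# Heft two scaffold spigots and present the solid one

### The job

First lower the open lid of the blue gauge case gently until it is fully shut, so that its orange disc faces up. Then lift the grey spigot nearer the case to feel its weight, set it back upright where it stood on its black pad, lift the other one likewise, and decide which is heavier. Finish holding the heavier one upright and still in the gripper, about 10 cm above the orange disc, with the lighter one standing back on its pad; do not let go, and leave the other things on the bench where they are.

Things in the scene. Friction and masses are not known exactly. Their poses are not given: they have to be found in the camera images.
- case: fixed blue gauge case, 200 (x) x 240 (y) x 70 mm high; origin: centre of its underside on the bench; its x axis points from its front (robot side) to its hinge side; yaw within 0.25 rad
- lid (a joint): hinge of the case's lid, rad: 0 fully shut (lid flat on the rim), grows as it opens upward and over to its hinge side, away from the robot, starts part open between 0.7 and 1.15. A stiff hinge: the lid stays where it is left (about 4 N at the free edge moves it)
- lid_hinge (a point): middle of the hinge line, on the far (+x) top rim of the case, 70 mm above the bench; turns with the lid: the hinge line is y, the lid runs 200 mm along -x from here, is 240 mm wide in y and 8 mm thick (underside at 0, outer face at z = +8 mm). A black knob, 20 to 30 mm wide and 40 mm high, stands on the outer face 170 mm from the hinge at y = 0
- disc (a point): centre of the flat orange disc (70 mm across) in the middle of the lid's outer face, 100 mm from the hinge line; z is the face's outward normal; about 79 mm above the bench when the lid is shut
- spigot_p: grey spigot standing on pad_p, the pad nearer to the case; the two look alike: flange 56 mm across and 10 mm high at the foot, then a plain round barrel 40 mm across up to 76 mm, top at 82 mm with a chamfer and a dark dot. One of the two, a different one from run to run, has a heavy core shut inside (0.44 to 0.58 kg in all), the other a light one (0.21 to 0.27 kg); the core has about 2 mm of play. Origin: centre of the underside, z up
- spigot_q: grey spigot standing on pad_q, the pad farther from the case; the two look alike: flange 56 mm across and 10 mm high at the foot, then a plain round barrel 40 mm across up to 76 mm, top at 82 mm with a chamfer and a dark dot. One of the two, a different one from run to run, has a heavy core shut inside (0.44 to 0.58 kg in all), the other a light one (0.21 to 0.27 kg); the core has about 2 mm of play. Origin: centre of the underside, z up
- pad_p: fixed black rubber pad 90 x 90 x 6 mm, the one nearer the case; origin: centre of the underside. A spigot stands within 10 mm of its middle
- pad_q: fixed black rubber pad 90 x 90 x 6 mm, the one farther from the case; origin: centre of the underside. A spigot stands within 10 mm of its middle
- drift: bystander: loose tapered steel drift lying on the bench, 190 mm long, 20 mm thick; origin: under its middle, its x along it
- end_cap: bystander: loose orange plastic end cap, 54 mm across, 40 mm high; origin: centre of the underside
- thumb_nut: bystander: loose silver thumb nut ring with two ears, 70 mm over the ears, 14 mm high; origin: centre of the underside
- spanner: bystander: loose steel spanner, 180 mm long; origin: under its middle, its x along it
- hammer: bystander: loose hammer, 260 mm long; origin: under its middle, its x along it, head at +x
Mind the look-alikes: they are no part of the job. Leave any purple or red look-alike of the spigot_q alone. What is shaped like the pad_q but white is not meant.

How it is judged:
By the outcome, as a careful person would: the job done as asked, in the order asked, and still so for the second after the job is handed in, while the arm keeps its last pose, push and grip.
It also fails if it takes over 72 s, if anything falls off the work surface, if the arm or the gripper's body presses on something with over 40 N, if the wrist force passes 120 N, or if a joint passes its speed limit or range.

### The arm

A 6-joint arm with a two-finger parallel gripper is mounted at the origin on the work surface. World frame = base frame: x ahead of the robot, y to its left, z up, the work surface at z = 0. Lengths are in m, angles in rad, forces in N, time in s.
With the tool pointing down it reaches from about 0.35 to 0.975 m from the base axis. Payload 4.9 kg.
Tool frame: the origin (TCP) lies midway between the tips of the shut fingers; the grasp point (between the pads) lies 19 mm behind it; z points along the fingers, y is the line along which they close (so a half turn about z gives the same grasp; the last joint's range is limited). The gripper opens to 85 mm and grips with 20 to 120 N. Pads are 22 mm wide; open, the fingers measure 114 mm over their backs; the gripper's body (76 mm by 85 mm) begins 54 mm behind the grasp point. The pads swing forward as they close: fully open they stand 13 mm farther back than shut.
Start: joints at [-1.351, 0.053, 1.613, -0, 1.476, -0.119], TCP at [0.208, -0.589, 0.231] pointing down, gripper open.
Joint ranges: [-3.01, 3.01], [-1.01, 2.22], [0.06, 2.58], [-1.02, 4.17], [0.09, 2.62], [-3.14, 3.14]. Speed limits (rad/s): [2.57, 2.57, 3.14, 3.14, 3.14, 3.14].

### API

Orientations are given as a rotation vector (axis times angle).
In Python, from station import ctrl gives the robot as it stands.
- The arm moves only by the shell command python3 -m handwheel 'ROWS' [FORCE]. ROWS is JSON, a list of rows, each an object with "gripper": the gripper command: -1 is fully open, 1 is shut, values between are in proportion; "offset": the shift along the tool's x, y, z in mm, a list of three; "rotation": the turn, a rotation vector about the tool's x, y, z in rad, a list of three. A call has exactly 8 rows; each row is the pose to reach, as a shift and turn from the pose commanded when the call began, along the tool's axes at that moment; what a row does not reach only later rows make up. A row lasts 1/8 s, in which the tool goes at most 62.5 mm and 10.7 degrees, less where a joint would pass 70% of its speed; a pose out of reach is approached as far as the arm can. A call with a gripper value outside its range is refused whole. The fingers move at their own pace and stop on an object; FORCE is the grip in N (left out, the last holds). Time passes only in rows, so rows that repeat a pose let the fingers close, or fill a call up. It gives the time, the measured TCP pose, the force, the opening and the grip force at its end, in the units of the state.
- ctrl.get_obs(): the state, without advancing time (a new reading comes with each control period).
- ctrl.get_image(name): name is "side" or "top" or "wrist"; returns a dict with "image" (480x640x3 uint8, red, green, blue), "fovy" (degrees; the focal length in pixels is half the picture's height over the tangent of half this angle, whatever the lens; pixels are square), "cx", "cy" (the principal point, pixels), "xyz" and "attitude" of the camera in the world. Camera axes: x right, y up, looking along -z (the intrinsics and any distortion apply to the point x, -y, -z); pixel columns grow to the right and rows downward; lengths in m; the calibration is good to about 2 mm. A picture is of the moment at which its call begins. There is no depth.
- ctrl.finish_job(): hands the job in; it is judged then, once.
The state is a dict: "t": time; "q": joint angles; "dq": joint speeds; "effort": joint torques, N m; "tool_pos": TCP position; "tool_rot": TCP orientation; "contact_force": force on the tool from outside, world axes, zero at the start; "wrist_torque": the same for the moment, N m; "opening": finger opening in m; "grip_force": force on a finger pad.
Only numpy, scipy, OpenCV 4.12 (cv2) and the standard library are available. Lean on these libraries where they do the work, as an engineer would, in place of code of your own. Each camera call takes 0.05 s, during which the arm holds its last target. There are 200 camera calls.

## Working session

There is one attempt and no reset: what is moved stays moved. The work goes in short steps, Python scripts to look and compute and a shell command to move; the robot and the scene stay as the last step left them, time stands still between calls to the robot, and variables do not carry over. Pictures are saved under pics/ and viewed, at most 12 in all, crops included, and the job is handed in when it is done.

```bash
ls; mkdir -p pics; python3 - <<'E'
from station import ctrl
import cv2
o=ctrl.get_obs();print({k:o[k] for k in('t','tool_pos','tool_rot','contact_force','opening')})
for n in('top','side'):
    d=ctrl.get_image(n);print(n,{k:v for k,v in d.items() if k!='image'})
    cv2.imwrite(f'pics/{n}0.png',d['image'][:,:,::-1])
E
```

```text
pics
{'t': 0.0, 'tool_pos': array([ 0.2075902 , -0.58884598,  0.23004252]), 'tool_rot': array([-3.09454464e+00, -5.29341798e-01,  1.67584636e-04]), 'contact_force': array([-0.52751481,  0.03374764,  1.36617442]), 'opening': 0.08572640713471277}
top {'fovy': 56.485774442992664, 'cx': 316.6735571811902, 'cy': 231.02509279250688, 'xyz': array([ 0.40733487, -0.15303261,  1.02349381]), 'attitude': array([ 0.08519808, -0.0904116 , -1.58163649])}
side {'fovy': 45.36289602060719, 'cx': 311.80588538971574, 'cy': 245.4734278347457, 'xyz': array([ 0.24662352, -1.160246  ,  1.06129733]), 'attitude': array([ 0.8047329 , -0.09451928, -0.26842775])}
```

View pics/top0.png

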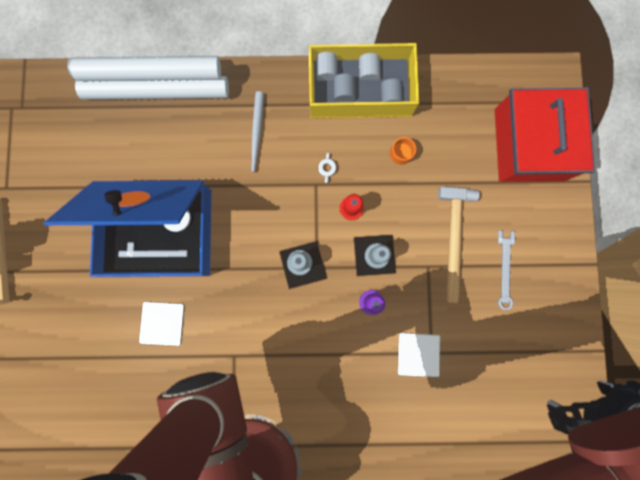

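View pics/side0.png

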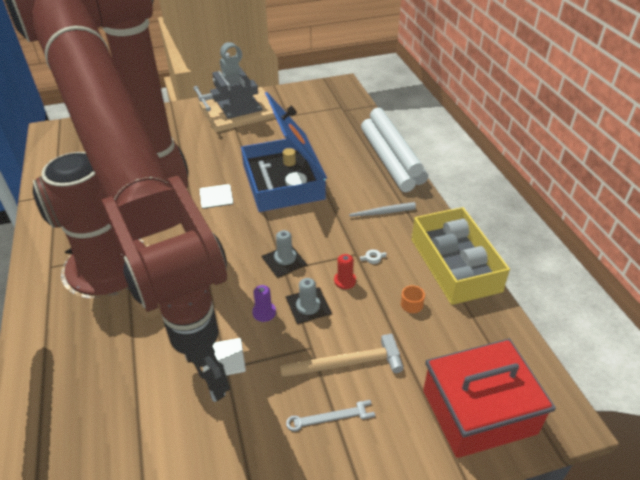

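Candidates (top view):
- **Grey spigots:** p at (299,261) on the black pad nearer the case, and q at (377,255) on the other black pad.
- **Look-alikes to avoid:** red at (352,206), purple at (372,302), grey stubs in the yellow bin at (360,80), and white squares at (161,323) and (419,355).
- **Case:** blue, at about (150,235), with the knob at about (113,200). The red box at (545,135) is not it.

```bash
cat > h.py <<'E'
import numpy as np, cv2
from scipy.spatial.transform import Rotation as R
from station import ctrl
def cam(d):
    f=240/np.tan(np.radians(d['fovy'])/2); return f,R.from_rotvec(d['attitude']),np.array(d['xyz'])
def ray(d,p):
    f,r,c=cam(d); return c,r.apply([(p[0]-d['cx'])/f,-(p[1]-d['cy'])/f,-1])
def onz(d,p,z):
    c,v=ray(d,p); return c+v*(z-c[2])/v[2]
def proj(d,P):
    f,r,c=cam(d); q=r.inv().apply(np.array(P)-c); return np.array([d['cx']-f*q[0]/q[2],d['cy']+f*q[1]/q[2]])
def two(d1,p1,d2,p2):
    c1,v1=ray(d1,p1);c2,v2=ray(d2,p2)
    s=np.linalg.lstsq(np.c_[v1,-v2],c2-c1,rcond=None)[0]
    a,b=c1+v1*s[0],c2+v2*s[1]; return (a+b)/2,np.linalg.norm(a-b)
def blobs(m,amin=30):
    n,l,s,c=cv2.connectedComponentsWithStats(m.astype(np.uint8)); return [(s[i],c[i].round(1),l==i) for i in range(1,n) if s[i,4]>amin]
E
python3 - <<'E'
from h import *
np.set_printoptions(precision=4,suppress=True)
t=ctrl.get_image('top');s=ctrl.get_image('side')
I=t['image'];hsv=cv2.cvtColor(I,cv2.COLOR_RGB2HSV)
dark=I.max(2)<50
for st,c,m in blobs(dark,100):
    if 250<c[0]<410 and 220<c[1]<300:
        m2=cv2.convexHull(np.argwhere(m)[:,::-1].astype(np.int32)); r=cv2.minAreaRect(m2)
        print('pad',st[4],r,onz(t,r[0],.006), [onz(t,p,.006)[:2] for p in cv2.boxPoints(r)])
blue=(hsv[...,0]>105)&(hsv[...,0]<125)&(hsv[...,1]>140)&(hsv[...,2]>50)
for st,c,m in blobs(blue,300):
    print('blue',st,c)
S=s['image'];hs=cv2.cvtColor(S,cv2.COLOR_RGB2HSV)
org=lambda h:(h[...,0]>4)&(h[...,0]<14)&(h[...,1]>200)
for n,h in(('top',hsv),('side',hs)):
    for st,c,m in blobs(org(h),25): print(n,'orange',st,c)
out=np.hstack([cv2.resize(I[160:300,30:250],None,fx=3,fy=3,interpolation=2)[:,:,::-1]])
cv2.imwrite('pics/caset.png',out)
cv2.imwrite('pics/cases.png',cv2.resize(S[85:325,200:400],None,fx=2.5,fy=2.5,interpolation=2)[:,:,::-1])
E
```

```text
pad 162 ((314.1500244140625, 256.95001220703125), (20.238576889038086, 11.067973136901855), 71.56504821777344) [ 0.462  -0.1506  0.006 ] [array([ 0.4802, -0.1316]), array([ 0.4879, -0.1556]), array([ 0.444 , -0.1696]), array([ 0.4363, -0.1457])]
blue [  45  181  165   95 6013] [136.6 214.9]
top orange [391 139  24  24 333] [401.8 150.6]
```

View pics/caset.png

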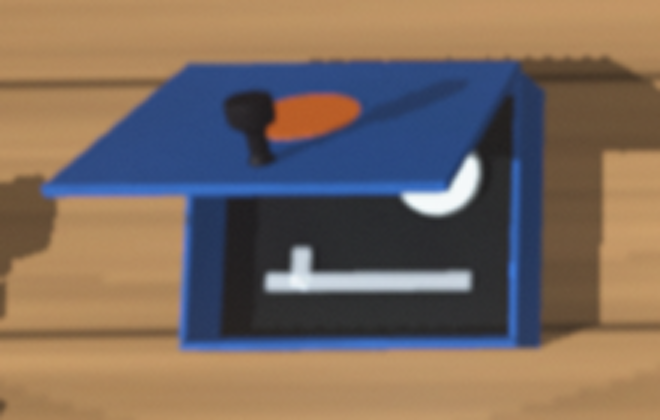

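View pics/cases.png

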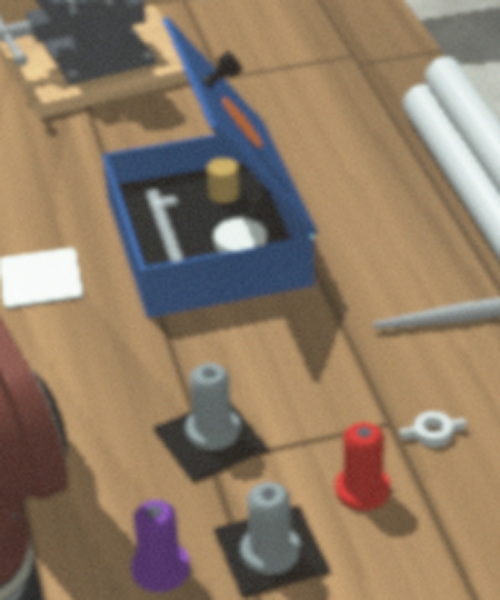

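The crops show the case open. In the top view the front rim runs (91,276)–(202,275), the hinge runs (93,181)–(203,181), and the lid's free edge runs (45,223)–(179,223). The knob top is at (113,196), with its foot at (117,213). In the side view the spigot tops are p (284,234) and q (307,282), both grey and on black pads, so the choice is confirmed.

```bash
python3 - <<'E'
from h import *
np.set_printoptions(precision=4,suppress=True)
t=ctrl.get_image('top');s=ctrl.get_image('side')
z=.07
fl,fr=onz(t,(91,275.5),z),onz(t,(202,274.5),z); hl,hr=onz(t,(93.3,181.3),.076),onz(t,(203.3,181.3),.076)
print('front',fl,fr,'w',np.linalg.norm(fl-fr),'hinge',hl,hr,np.linalg.norm(hl-hr),'depth',np.linalg.norm(fr-hr))
print('free R',two(t,(179,223),s,(286,138)),'free L',two(t,(45,223),s,(266.8,93)))
print('knob top',two(t,(113,196),s,(292,111)))
for n,p in(('p',(303.5,264.5)),('q',(375,255.5))): print('pad',n,onz(t,p,.006))
for n,p in(('p',(283.6,233.8)),('q',(307.2,282.2))):
    X=onz(s,p,.088);print('spig',n,X,'top px',proj(t,X),'foot',proj(t,X*[1,1,0]+[0,0,.01]))
I=t['image'][215:325,270:400];cv2.imwrite('pics/sp.png',cv2.resize(I,None,fx=5,fy=5,interpolation=2)[:,:,::-1])
E
```

```text
front [0.4252 0.3229 0.07  ] [0.4244 0.0877 0.07  ] w 0.2352219879318146 hinge [0.6275 0.3238 0.076 ] [0.6246 0.0866 0.076 ] 0.2372249013564775 depth 0.20034230030008143
free R (array([0.5146, 0.0898, 0.2298]), np.float64(0.0016482552927180212)) free L (array([0.5167, 0.3262, 0.2349]), np.float64(0.0012397836467454417))
knob top (array([0.5627, 0.2075, 0.2349]), np.float64(0.001253786468587609))
pad p [ 0.4452 -0.1262  0.006 ]
pad q [ 0.4636 -0.2893  0.006 ]
spig p [ 0.4511 -0.1152  0.088 ] top px [297.1475 260.3095] foot [298.5536 261.9029]
spig q [ 0.4638 -0.291   0.088 ] top px [380.9658 253.178 ] foot [375.9617 255.3132]
```

View pics/sp.png

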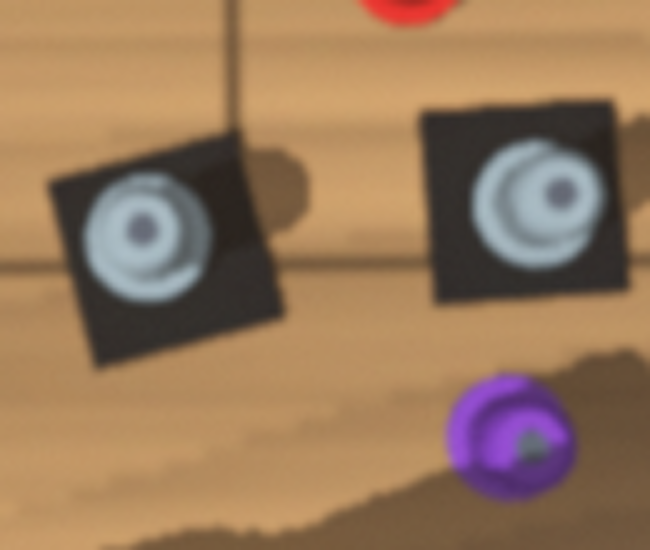

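Measurements hold together:
- **Lid:** about 0.97 rad open; hinge mid at (0.626, 0.205), yaw about 0.
- **Spigots:** p at (0.450,-0.117), q at (0.463,-0.293).

Next I move above the lid's outer face with the fingers shut.

```bash
python3 -m handwheel '[{"gripper":1,"offset":[0,0,-100],"rotation":[0,0,0.339]},{"gripper":1,"offset":[593,-564,-100],"rotation":[0,0,0.339]},{"gripper":1,"offset":[593,-564,-100],"rotation":[0,0,0.339]},{"gripper":1,"offset":[593,-564,-100],"rotation":[0,0,0.339]},{"gripper":1,"offset":[593,-564,-100],"rotation":[0,0,0.339]},{"gripper":1,"offset":[593,-564,-100],"rotation":[0,0,0.339]},{"gripper":1,"offset":[593,-564,-100],"rotation":[0,0,0.339]},{"gripper":1,"offset":[593,-564,-100],"rotation":[0,0,0.339]}]' 40
```

```text
t: 1.3
tool_pos: [0.4068, -0.1983, 0.3142]
tool_rot: [3.141, -0.001, 0.002]
contact_force: [1.4, 0.1, 0.6]
opening: -0.0004
grip_force: 0.0
```

```bash
python3 -m handwheel '[{"gripper":1,"offset":[155,-310,-16],"rotation":[0,0,0]},{"gripper":1,"offset":[155,-310,-16],"rotation":[0,0,0]},{"gripper":1,"offset":[155,-310,-16],"rotation":[0,0,0]},{"gripper":1,"offset":[155,-310,-16],"rotation":[0,0,0]},{"gripper":1,"offset":[155,-310,-16],"rotation":[0,0,0]},{"gripper":1,"offset":[155,-310,-16],"rotation":[0,0,0]},{"gripper":1,"offset":[155,-310,-16],"rotation":[0,0,0]},{"gripper":1,"offset":[155,-310,-16],"rotation":[0,0,0]}]'
```

```text
t: 2.3
tool_pos: [0.5611, 0.1094, 0.3296]
tool_rot: [3.141, -0.001, -0.001]
contact_force: [0.5, -0.2, -0.6]
opening: 0.0001
grip_force: 0.0
```

```bash
python3 -m handwheel '[{"gripper":1,"offset":[29,-31,30],"rotation":[0,0,0]},{"gripper":1,"offset":[29,-31,60],"rotation":[0,0,0]},{"gripper":1,"offset":[17,-31,74],"rotation":[0,0,0]},{"gripper":1,"offset":[6,-31,88],"rotation":[0,0,0]},{"gripper":1,"offset":[-5,-31,96],"rotation":[0,0,0]},{"gripper":1,"offset":[-16,-31,103],"rotation":[0,0,0]},{"gripper":1,"offset":[-27,-31,111],"rotation":[0,0,0]},{"gripper":1,"offset":[-27,-31,111],"rotation":[0,0,0]}]'; python3 - <<'E'
from h import *
d=ctrl.get_image('side');cv2.imwrite('pics/s1.png',cv2.resize(d['image'][40:240,180:420],None,fx=2.5,fy=2.5)[:,:,::-1])
E
```

```text
t: 3.3
tool_pos: [0.5335, 0.1408, 0.2185]
tool_rot: [3.142, -0.0, -0.001]
contact_force: [0.2, 0.0, 0.7]
opening: 0.0003
grip_force: 0.0
```

View pics/s1.png

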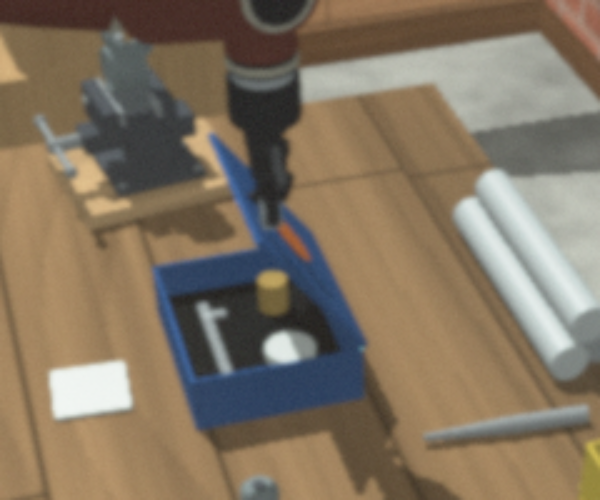

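The picture shows the shut fingers at (268,215), just beside the lid's outer face and clear of the knob. Now I sweep along the arc.

```bash
python3 -m handwheel '[{"gripper":1,"offset":[-10,0,6],"rotation":[0,0,0]},{"gripper":1,"offset":[-17,0,12],"rotation":[0,0,0]},{"gripper":1,"offset":[-23,0,17],"rotation":[0,0,0]},{"gripper":1,"offset":[-30,0,23],"rotation":[0,0,0]},{"gripper":1,"offset":[-36,0,30],"rotation":[0,0,0]},{"gripper":1,"offset":[-42,0,36],"rotation":[0,0,0]},{"gripper":1,"offset":[-47,0,43],"rotation":[0,0,0]},{"gripper":1,"offset":[-52,0,50],"rotation":[0,0,0]}]'
```

```text
t: 4.35
tool_pos: [0.4819, 0.1408, 0.1683]
tool_rot: [-3.142, 0.0, 0.001]
contact_force: [1.1, 0.3, 1.3]
opening: -0.0003
grip_force: 0.5
```

```bash
python3 -m handwheel '[{"gripper":1,"offset":[-6,0,7],"rotation":[0,0,0]},{"gripper":1,"offset":[-10,0,15],"rotation":[0,0,0]},{"gripper":1,"offset":[-14,0,23],"rotation":[0,0,0]},{"gripper":1,"offset":[-18,0,31],"rotation":[0,0,0]},{"gripper":1,"offset":[-21,0,39],"rotation":[0,0,0]},{"gripper":1,"offset":[-24,0,47],"rotation":[0,0,0]},{"gripper":1,"offset":[-26,0,56],"rotation":[0,0,0]},{"gripper":1,"offset":[-28,0,64],"rotation":[0,0,0]}]'; python3 - <<'E'
from h import *
d=ctrl.get_image('side');cv2.imwrite('pics/s2.png',cv2.resize(d['image'][40:240,180:420],None,fx=2.5,fy=2.5)[:,:,::-1])
E
```

```text
t: 5.35
tool_pos: [0.4541, 0.1409, 0.1041]
tool_rot: [-3.142, 0.0, 0.0]
contact_force: [0.9, -0.2, -0.1]
opening: 0.0001
grip_force: 0.4
```

View pics/s2.png

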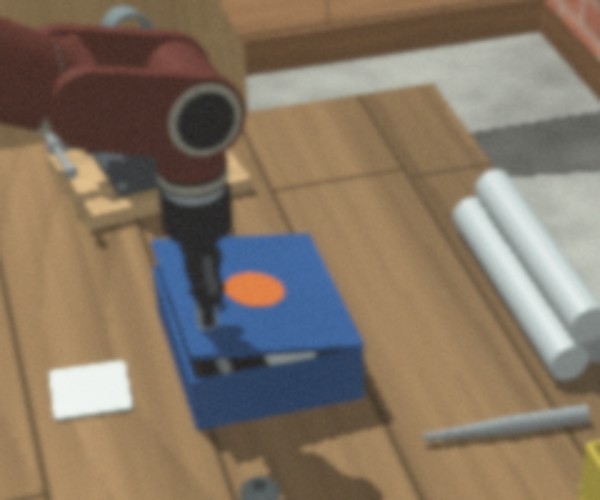

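The lid is nearly shut: the orange disc faces up at (252,289) and a small gap remains at the front. I press the rest down slowly.

```bash
python3 -m handwheel '[{"gripper":1,"offset":[-1,0,4],"rotation":[0,0,0]},{"gripper":1,"offset":[-1,0,8],"rotation":[0,0,0]},{"gripper":1,"offset":[-2,0,12],"rotation":[0,0,0]},{"gripper":1,"offset":[-2,0,16],"rotation":[0,0,0]},{"gripper":1,"offset":[-2,0,19],"rotation":[0,0,0]},{"gripper":1,"offset":[-2,0,22],"rotation":[0,0,0]},{"gripper":1,"offset":[-2,0,24],"rotation":[0,0,0]},{"gripper":1,"offset":[-2,0,25],"rotation":[0,0,0]}]'
```

```text
t: 6.4
tool_pos: [0.4523, 0.1409, 0.0797]
tool_rot: [3.142, -0.0, -0.0]
contact_force: [0.5, -0.9, 0.5]
opening: 0.0002
grip_force: 0.3
```

```bash
python3 -m handwheel '[{"gripper":1,"offset":[0,0,1],"rotation":[0,0,0]},{"gripper":1,"offset":[0,0,1],"rotation":[0,0,0]},{"gripper":1,"offset":[0,0,2],"rotation":[0,0,0]},{"gripper":1,"offset":[0,0,2],"rotation":[0,0,0]},{"gripper":1,"offset":[0,0,2.5],"rotation":[0,0,0]},{"gripper":1,"offset":[0,0,2.5],"rotation":[0,0,0]},{"gripper":1,"offset":[0,0,3],"rotation":[0,0,0]},{"gripper":1,"offset":[0,0,3],"rotation":[0,0,0]}]'
```

```text
t: 7.4
tool_pos: [0.4526, 0.1409, 0.0784]
tool_rot: [3.141, -0.0, -0.001]
contact_force: [-5.7, -1.2, 10.2]
opening: 0.0001
grip_force: 5.5
```

Force is 10 N at z = 78 mm, so the lid is shut. Now up and over to spigot p, opening the gripper.

```bash
python3 -m handwheel '[{"gripper":1,"offset":[0,0,-60],"rotation":[0,0,0]},{"gripper":1,"offset":[0,0,-110],"rotation":[0,0,0]},{"gripper":-1,"offset":[-2,60,-110],"rotation":[0,0,0]},{"gripper":-1,"offset":[-2,120,-110],"rotation":[0,0,0]},{"gripper":-1,"offset":[-2,180,-110],"rotation":[0,0,0]},{"gripper":-1,"offset":[-2,230,-110],"rotation":[0,0,0]},{"gripper":-1,"offset":[-2,258,-110],"rotation":[0,0,0]},{"gripper":-1,"offset":[-2,258,-110],"rotation":[0,0,0]}]'; python3 - <<'E'
from h import *
np.set_printoptions(precision=4,suppress=True)
d=ctrl.get_image('wrist');o=ctrl.get_obs();print(o['tool_pos'])
for k in('cx','cy','fovy','xyz','attitude'):print(k,d[k])
s=ctrl.get_image('side')
for P in ([.45,-.117,.088],[.463,-.293,.088]): print(proj(d,P),proj(s,P))
hsv=cv2.cvtColor(s['image'],cv2.COLOR_RGB2HSV)
m=(hsv[...,0]>4)&(hsv[...,0]<14)&(hsv[...,1]>190)
for st,c,_ in blobs(m,60): print('orange',st,c,onz(s,c,.079),'exp',proj(s,[.526,.205,.079]))
cv2.imwrite('pics/w1.png',np.hstack([d['image'],s['image'][:, 100:500]])[:,:,::-1][:,::1]) 
a=cv2.imread('pics/w1.png');cv2.imwrite('pics/w1.png',cv2.resize(a,(780,360)))
E
```

```text
t: 8.4
tool_pos: [0.4502, -0.1186, 0.1865]
tool_rot: [-3.141, 0.006, 0.0]
contact_force: [0.6, 0.4, -0.1]
opening: 0.0854
grip_force: 0.0
[ 0.4502 -0.1175  0.1865]
cx 316.03325326892605
cy 245.12610604630038
fovy 69.943835845825
xyz [ 0.5321 -0.1189  0.3293]
attitude [-0.2549  0.2561 -1.5601]
[313.9299 246.0589] [283.3649 234.3508]
[554.8568 228.1865] [307.1187 282.8977]
```

View pics/w1.png

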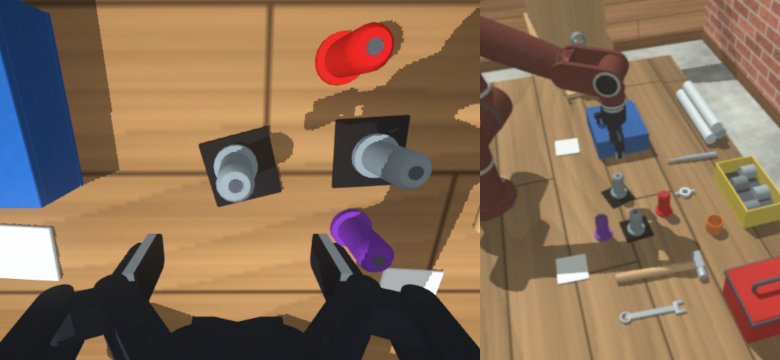

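The wrist view shows p's dot at (313,248) and q's at (553,231), matching the predictions within 3 px. I descend on p.

```bash
python3 -m handwheel '[{"gripper":-1,"offset":[0,0,50],"rotation":[0,0,0]},{"gripper":-1,"offset":[0,0,100],"rotation":[0,0,0]},{"gripper":-1,"offset":[0,0,130],"rotation":[0,0,0]},{"gripper":-1,"offset":[0,0,150],"rotation":[0,0,0]},{"gripper":1,"offset":[0,0,150],"rotation":[0,0,0]},{"gripper":1,"offset":[0,0,150],"rotation":[0,0,0]},{"gripper":1,"offset":[0,0,150],"rotation":[0,0,0]},{"gripper":1,"offset":[0,0,150],"rotation":[0,0,0]}]' 60
```

```text
t: 9.5
tool_pos: [0.4515, -0.1169, 0.0386]
tool_rot: [-3.141, 0.0, -0.004]
contact_force: [-0.9, 4.6, 5.1]
opening: 0.0391
grip_force: 60.8
```

```bash
python3 -m handwheel '[{"gripper":1,"offset":[0,0,-10],"rotation":[0,0,0]},{"gripper":1,"offset":[0,0,-30],"rotation":[0,0,0]},{"gripper":1,"offset":[0,0,-50],"rotation":[0,0,0]},{"gripper":1,"offset":[0,0,-50],"rotation":[0,0,0]},{"gripper":1,"offset":[0,0,-50],"rotation":[0,0,0]},{"gripper":1,"offset":[0,0,-50],"rotation":[0,0,0]},{"gripper":1,"offset":[0,0,-50],"rotation":[0,0,0]},{"gripper":1,"offset":[0,0,-50],"rotation":[0,0,0]}]'; python3 - <<'E'
from h import *
F=[]
for i in range(8):
    ctrl.get_image('wrist'); F.append(ctrl.get_obs()['contact_force'][2])
print(np.round(F,2),np.mean(F))
E
```

```text
t: 10.5
tool_pos: [0.4501, -0.117, 0.0864]
tool_rot: [-3.141, 0.0, 0.001]
contact_force: [0.1, -0.4, -5.0]
opening: 0.0391
grip_force: 61.3
[-5.07 -4.33 -4.52 -4.5  -3.82 -5.38 -5.24 -4.33] -4.650253439134725
```

```bash
python3 -m handwheel '[{"gripper":1,"offset":[0,0,15],"rotation":[0,0,0]},{"gripper":1,"offset":[0,0,30],"rotation":[0,0,0]},{"gripper":1,"offset":[0,0,40],"rotation":[0,0,0]},{"gripper":1,"offset":[0,0,44],"rotation":[0,0,0]},{"gripper":1,"offset":[0,0,46],"rotation":[0,0,0]},{"gripper":1,"offset":[0,0,47],"rotation":[0,0,0]},{"gripper":1,"offset":[0,0,48],"rotation":[0,0,0]},{"gripper":1,"offset":[0,0,48],"rotation":[0,0,0]}]'
```

```text
t: 11.9
tool_pos: [0.4505, -0.1172, 0.0391]
tool_rot: [3.141, -0.0, 0.001]
contact_force: [0.4, -0.2, -4.5]
opening: 0.0392
grip_force: 61.3
```

```bash
python3 -m handwheel '[{"gripper":1,"offset":[0,0,0.5],"rotation":[0,0,0]},{"gripper":1,"offset":[0,0,1],"rotation":[0,0,0]},{"gripper":1,"offset":[0,0,1.5],"rotation":[0,0,0]},{"gripper":1,"offset":[0,0,1.5],"rotation":[0,0,0]},{"gripper":1,"offset":[0,0,1.5],"rotation":[0,0,0]},{"gripper":1,"offset":[0,0,1.5],"rotation":[0,0,0]},{"gripper":1,"offset":[0,0,1.5],"rotation":[0,0,0]},{"gripper":1,"offset":[0,0,1.5],"rotation":[0,0,0]}]'
```

```text
t: 12.9
tool_pos: [0.4506, -0.1172, 0.0386]
tool_rot: [3.142, -0.0, -0.0]
contact_force: [-4.3, 1.9, 5.1]
opening: 0.0391
grip_force: 62.2
```

```bash
python3 -m handwheel '[{"gripper":-1,"offset":[0,0,0],"rotation":[0,0,0]},{"gripper":-1,"offset":[0,0,0],"rotation":[0,0,0]},{"gripper":-1,"offset":[0,0,0],"rotation":[0,0,0]},{"gripper":-1,"offset":[0,0,-40],"rotation":[0,0,0]},{"gripper":-1,"offset":[0,0,-100],"rotation":[0,0,0]},{"gripper":-1,"offset":[6,60,-120],"rotation":[0,0,0]},{"gripper":-1,"offset":[12,120,-120],"rotation":[0,0,0]},{"gripper":-1,"offset":[12,176,-120],"rotation":[0,0,0]}]'; python3 - <<'E'
from h import *
s=ctrl.get_image('top')
print(ctrl.get_obs()['tool_pos'], proj(s,[.4505,-.117,.088]),proj(s,[.463,-.293,.088]))
I=s['image'][160:320,200:440];cv2.imwrite('pics/t2.png',cv2.resize(I,None,fx=3,fy=3,interpolation=2)[:,:,::-1])
E
```

```text
t: 13.9
tool_pos: [0.4628, -0.2954, 0.1582]
tool_rot: [3.14, 0.0, 0.003]
contact_force: [0.8, -0.1, -0.2]
opening: 0.0853
grip_force: 0.0
[ 0.46206736 -0.30123206  0.15819723] [298.0160561 260.562684 ] [381.94877927 253.52771042]
```

View pics/t2.png

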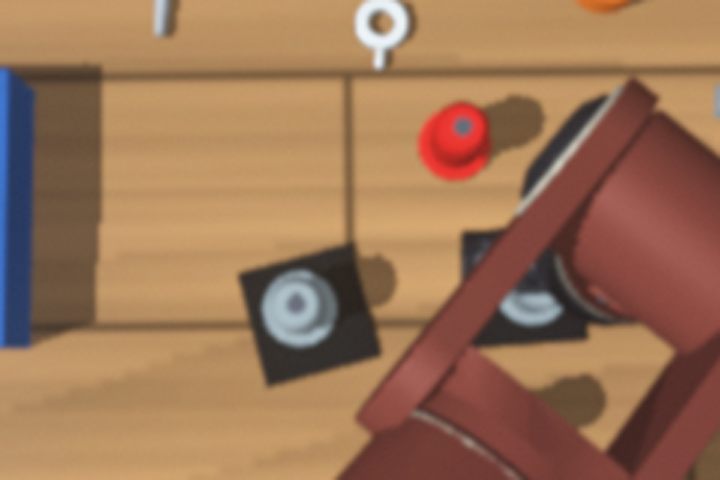

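Spigot p stands upright on its pad with its dot at (299,261), same as before. Next is q.

```bash
python3 -m handwheel '[{"gripper":-1,"offset":[0,0,0],"rotation":[0,0,0]},{"gripper":-1,"offset":[0,0,50],"rotation":[0,0,0]},{"gripper":-1,"offset":[0,0,95],"rotation":[0,0,0]},{"gripper":-1,"offset":[0,0,119],"rotation":[0,0,0]},{"gripper":1,"offset":[0,0,119],"rotation":[0,0,0]},{"gripper":1,"offset":[0,0,119],"rotation":[0,0,0]},{"gripper":1,"offset":[0,0,119],"rotation":[0,0,0]},{"gripper":1,"offset":[0,0,119],"rotation":[0,0,0]}]' 60
```

```text
t: 14.95
tool_pos: [0.4636, -0.2935, 0.0404]
tool_rot: [3.14, -0.0, 0.004]
contact_force: [-0.0, 3.2, 5.7]
opening: 0.0382
grip_force: 60.6
```

```bash
python3 -m handwheel '[{"gripper":1,"offset":[0,0,-10],"rotation":[0,0,0]},{"gripper":1,"offset":[0,0,-30],"rotation":[0,0,0]},{"gripper":1,"offset":[0,0,-50],"rotation":[0,0,0]},{"gripper":1,"offset":[0,0,-50],"rotation":[0,0,0]},{"gripper":1,"offset":[0,0,-50],"rotation":[0,0,0]},{"gripper":1,"offset":[0,0,-50],"rotation":[0,0,0]},{"gripper":1,"offset":[0,0,-50],"rotation":[0,0,0]},{"gripper":1,"offset":[0,0,-50],"rotation":[0,0,0]}]'; python3 - <<'E'
from h import *
F=[]
for i in range(8):
    ctrl.get_image('wrist'); F.append(ctrl.get_obs()['contact_force'][2])
print(np.round(F,2),np.mean(F))
E
```

```text
t: 15.95
tool_pos: [0.462, -0.2929, 0.0878]
tool_rot: [-3.141, 0.0, 0.001]
contact_force: [-0.0, -1.0, -2.5]
opening: 0.038
grip_force: 60.5
[-2.37 -2.41 -1.93 -2.64 -2.39 -2.19 -2.51 -2.46] -2.3621255798508933
```

q weighs about 0.24 kg and p about 0.47 kg, so p is the heavier. I set q back.

```bash
python3 -m handwheel '[{"gripper":1,"offset":[0,0,20],"rotation":[0,0,0]},{"gripper":1,"offset":[0,0,38],"rotation":[0,0,0]},{"gripper":1,"offset":[0,0,45],"rotation":[0,0,0]},{"gripper":1,"offset":[0,0,47],"rotation":[0,0,0]},{"gripper":1,"offset":[0,0,48],"rotation":[0,0,0]},{"gripper":1,"offset":[0,0,48.5],"rotation":[0,0,0]},{"gripper":1,"offset":[0,0,49],"rotation":[0,0,0]},{"gripper":1,"offset":[0,0,49],"rotation":[0,0,0]}]'
```

```text
t: 17.35
tool_pos: [0.4623, -0.293, 0.0405]
tool_rot: [-3.141, 0.0, 0.001]
contact_force: [-4.7, 4.0, 7.1]
opening: 0.0385
grip_force: 61.4
```

```bash
python3 -m handwheel '[{"gripper":-1,"offset":[0,0,0],"rotation":[0,0,0]},{"gripper":-1,"offset":[0,0,0],"rotation":[0,0,0]},{"gripper":-1,"offset":[0,0,0],"rotation":[0,0,0]},{"gripper":-1,"offset":[0,0,-40],"rotation":[0,0,0]},{"gripper":-1,"offset":[0,0,-100],"rotation":[0,0,0]},{"gripper":-1,"offset":[-6,-60,-120],"rotation":[0,0,0]},{"gripper":-1,"offset":[-12,-120,-120],"rotation":[0,0,0]},{"gripper":-1,"offset":[-12,-176,-120],"rotation":[0,0,0]}]'; python3 - <<'E'
from h import *
d=ctrl.get_image('wrist');s=ctrl.get_image('side')
print(ctrl.get_obs()['tool_pos'])
print(proj(d,[.463,-.293,.088]),proj(s,[.463,-.293,.088]),proj(s,[.4505,-.117,.088]))
cv2.imwrite('pics/w3.png',cv2.resize(np.hstack([d['image'],s['image'][:,100:500]]),(780,360))[:,:,::-1])
E
```

```text
t: 18.35
tool_pos: [0.4502, -0.1157, 0.16]
tool_rot: [3.141, -0.002, 0.003]
contact_force: [0.3, -0.2, -0.4]
opening: 0.0854
grip_force: 0.0
[ 0.44997933 -0.11313276  0.15915219]
[585.55378553 240.03837257] [307.11873493 282.89773996] [283.5586044  234.31137916]
```

View pics/w3.png

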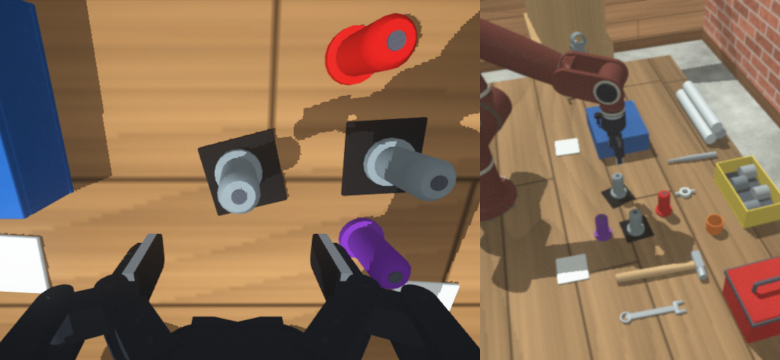

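q is back upright on its pad (dot at about (583,244) in the wrist view, 4 px from expected). Now I grasp p again and lift.

```bash
python3 -m handwheel '[{"gripper":-1,"offset":[0,0,0],"rotation":[0,0,0]},{"gripper":-1,"offset":[0,0,50],"rotation":[0,0,0]},{"gripper":-1,"offset":[0,0,95],"rotation":[0,0,0]},{"gripper":-1,"offset":[0,0,121],"rotation":[0,0,0]},{"gripper":1,"offset":[0,0,121],"rotation":[0,0,0]},{"gripper":1,"offset":[0,0,121],"rotation":[0,0,0]},{"gripper":1,"offset":[0,0,121],"rotation":[0,0,0]},{"gripper":1,"offset":[0,0,121],"rotation":[0,0,0]}]' 60
```

```text
t: 19.45
tool_pos: [0.4518, -0.1178, 0.0404]
tool_rot: [3.14, -0.001, 0.005]
contact_force: [-1.2, 1.5, 6.9]
opening: 0.0393
grip_force: 61.0
```

```bash
python3 -m handwheel '[{"gripper":1,"offset":[0,0,-10],"rotation":[0,0,0]},{"gripper":1,"offset":[0,0,-40],"rotation":[0,0,0]},{"gripper":1,"offset":[0,0,-80],"rotation":[0,0,0]},{"gripper":1,"offset":[0,0,-130],"rotation":[0,0,0]},{"gripper":1,"offset":[0,0,-180],"rotation":[0,0,0]},{"gripper":1,"offset":[0,0,-200],"rotation":[0,0,0]},{"gripper":1,"offset":[0,0,-200],"rotation":[0,0,0]},{"gripper":1,"offset":[0,0,-200],"rotation":[0,0,0]}]'; python3 - <<'E'
from h import *
s=ctrl.get_image('side')
hsv=cv2.cvtColor(s['image'],cv2.COLOR_RGB2HSV)
m=(hsv[...,0]>3)&(hsv[...,0]<15)&(hsv[...,1]>170)
for st,c,_ in blobs(m,60): print('orange',st,c,onz(s,c,.079))
t=ctrl.get_image('top');hsv=cv2.cvtColor(t['image'],cv2.COLOR_RGB2HSV)
m=(hsv[...,0]>3)&(hsv[...,0]<15)&(hsv[...,1]>170)
for st,c,_ in blobs(m,60): print('top',st,c,onz(t,c,.079))
E
```

```text
t: 20.45
tool_pos: [0.449, -0.1166, 0.2352]
tool_rot: [-3.14, 0.0, 0.007]
contact_force: [-0.8, -0.8, -5.3]
opening: 0.039
grip_force: 62.0
orange [403 287  21  25 355] [412.4 298.9] [ 0.67849971 -0.40022015  0.079     ]
top [390 137  27  27 502] [402.4 150.3] [ 0.68728608 -0.34530641  0.079     ]
top [132 214  28  14 115] [142.8 219.1] [0.54337428 0.21339272 0.079     ]
```

```bash
python3 -m handwheel '[{"gripper":1,"offset":[6,-25,0],"rotation":[0,0,0]},{"gripper":1,"offset":[17,-70,0],"rotation":[0,0,0]},{"gripper":1,"offset":[29,-120,0],"rotation":[0,0,0]},{"gripper":1,"offset":[41,-170,0],"rotation":[0,0,0]},{"gripper":1,"offset":[53,-220,0],"rotation":[0,0,0]},{"gripper":1,"offset":[64,-265,0],"rotation":[0,0,0]},{"gripper":1,"offset":[72,-300,0],"rotation":[0,0,0]},{"gripper":1,"offset":[76,-318,0],"rotation":[0,0,0]}]'; python3 - <<'E'
from h import *
s=ctrl.get_image('side');w=ctrl.get_image('wrist')
print(ctrl.get_obs()['tool_pos'],proj(s,[.526,.205,.079]),proj(w,[.526,.205,.079]))
cv2.imwrite('pics/end.png',cv2.resize(np.hstack([w['image'],s['image'][:,100:500]]),(780,360))[:,:,::-1])
for n,I,d in(('s',s['image'],s),('w',w['image'],w)):
    h=cv2.cvtColor(I,cv2.COLOR_RGB2HSV);m=(h[...,0]>3)&(h[...,0]<15)&(h[...,1]>170)
    for st,c,_ in blobs(m,60): print(n,st,c,onz(d,c,.079))
E
```

```text
t: 21.55
tool_pos: [0.5257, 0.2022, 0.2361]
tool_rot: [3.14, 0.003, -0.006]
contact_force: [-0.6, -1.1, -4.7]
opening: 0.0388
grip_force: 62.4
[0.52591971 0.20179594 0.23674687] [282.53954792 160.35365664] [314.54709421 224.49385756]
s [272 155  19  10 137] [281.1 159.5] [0.52297276 0.2104392  0.079     ]
s [403 287  21  25 334] [412.6 299. ] [ 0.67881163 -0.40062304  0.079     ]
```

View pics/end.png

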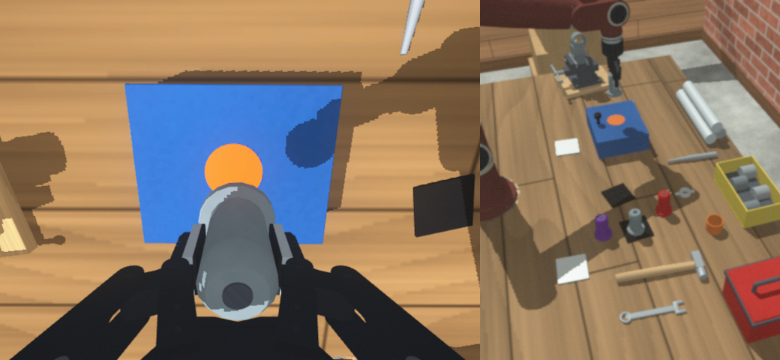

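The wrist view shows the lid flat and shut, with the disc centred in column with the held spigot at (236,165). The side view shows q on its pad and bystanders unmoved. Last step: a small shift and lower to 10 cm.

```bash
python3 -m handwheel '[{"gripper":1,"offset":[0,-2,8],"rotation":[0,0,0]},{"gripper":1,"offset":[0,-4,16],"rotation":[0,0,0]},{"gripper":1,"offset":[0,-4,22],"rotation":[0,0,0]},{"gripper":1,"offset":[0,-4,23],"rotation":[0,0,0]},{"gripper":1,"offset":[0,-4,23],"rotation":[0,0,0]},{"gripper":1,"offset":[0,-4,23],"rotation":[0,0,0]},{"gripper":1,"offset":[0,-4,23],"rotation":[0,0,0]},{"gripper":1,"offset":[0,-4,23],"rotation":[0,0,0]}]'; python3 - <<'E'
from h import *
o=ctrl.get_obs();print(o['tool_pos'],np.abs(o['dq']).max(),o['contact_force'],o['opening'])
if abs(o['tool_pos'][2]-.214)<.006 and .037<o['opening']<.041: print(ctrl.finish_job())
E
```

```text
t: 22.65
tool_pos: [0.5265, 0.2049, 0.2155]
tool_rot: [-3.142, 0.0, -0.001]
contact_force: [0.2, 0.3, -4.3]
opening: 0.0391
grip_force: 62.9
[0.52645828 0.2048991  0.21554058] 0.002423464181723205 [ 0.22699838  0.314564   -4.32404816] 0.03912661137959579
the job is handed in; nothing more can be done
None
```

I shut the lid, weighed both spigots, and handed the job in at 22.65 s holding the heavier one, p (about 0.47 kg against 0.24 kg), upright and still about 10 cm above the orange disc, with q back upright on its pad.

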